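Pack the clasp and shut the fittings case

ROBOT

A 6-joint arm with a two-finger parallel gripper is mounted at the origin on the work surface. World frame = base frame: x ahead of the robot, y to its left, z up, the work surface at z = 0. Lengths are in mm, angles in rad, forces in N, time in s.
With the tool pointing down it reaches from about 200 to 875 mm from the base axis. Payload 3.4 kg.
Tool frame: the origin (TCP) lies midway between the tips of the shut fingers; the grasp point (between the pads) lies 19 mm behind it (r.tcp_to_grasp is the z of the grasp point in the tool frame, in mm); z points along the fingers, y is the line along which they close (so a half turn about z gives the same grasp; the last joint's range is limited). The gripper opens to 94 mm and grips with 3 to 60 N. Pads are 16 mm wide; open, the fingers measure 119 mm over their backs; the gripper's body (75 mm by 177 mm) begins 78 mm behind the grasp point.
Start: joints at [1.145, 0.276, 1.505, -0, 1.361, -0.121], TCP at [172.578, 548.53, 182.993] pointing down, gripper open.
Joint ranges: [-2.89, 2.89], [-0.75, 2.08], [0.22, 2.7], [-1.18, 4.32], [0.11, 2.71], [-2.7, 2.7]. Speed limits (rad/s): [2.57, 2.57, 3.14, 3.14, 3.14, 3.14].

INTERFACE

Orientations are given as a 3x3 rotation matrix whose columns are the frame's x, y, z axes.
In Python, from plant import r, read_camera, calibration, close_job gives the robot as it stands. The module is installed in compiled form; this text tells all that it offers.
- The arm moves only by the tool apply_moves, never from a script. Its argument "plan" is a list of rows, each a list of 6 numbers: the shift along the tool's x, y, z in mm, then the turn, a rotation vector about the tool's x, y, z in degrees. A call has exactly 5 rows; each row is the pose to reach, as a shift and turn from the pose commanded when the call began, along the tool's axes at that moment; what a row does not reach only later rows make up. A row lasts 1/12 s, in which the tool goes at most 41.7 mm and 7.16 degrees, less where a joint would pass 70% of its speed; a pose out of reach is approached as far as the arm can. A call with a gripper value outside its range is refused whole. "fingers" is the opening, from 0 (shut) to 1 (fully open), set as the call begins (left out, the last holds). The fingers move at their own pace and stop on an object; "force" is the grip in N (left out, the last holds). Time passes only in rows, so rows that repeat a pose let the fingers close, or fill a call up. It gives the time, the measured TCP pose, the force, the opening and the grip force at its end, in the units of the state.
- r.get_obs(): the state, without advancing time (a new reading comes with each control period).
- read_camera(name): name is "side" or "top" or "wrist"; returns the picture (384x512x3 uint8, blue, green, red); there is no depth.
- calibration(name): a dict with "fx", "fy", "cx", "cy" (pixels), "k1" (the pictures are not rectified: a ray, as slopes to the right and down, at radius r is drawn at 1 + k1 r^2 times it, then the intrinsics apply), "cam_to_world" (4x4, takes a point from camera to world coordinates). Camera axes: x right, y down, z forward; pixel columns grow to the right and rows downward; lengths in mm; the calibration is good to about 2 mm. A picture is of the moment at which its call begins: read the wrist's pose just before it. calibration takes no time and is no camera call; for the wrist camera it gives the pose at the moment of the call.
- close_job(): hands the job in; it is judged then, once.
The state is a dict: "time_s": time; "joints": joint angles; "joint_vel": joint speeds; "effort": joint torques, N m; "eef_pos": TCP position; "tcp_rot": TCP orientation; "ft_force": force on the tool from outside, world axes, zero at the start; "wrist_torque": the same for the moment, N m; "gripper_width": opening from 0.0 (shut) to 1.0 (fully open); "finger_force": force on a finger pad.
Only numpy, scipy, OpenCV 4.12 (cv2) and the standard library are available. Lean on these libraries where they do the work, as an engineer would, in place of code of your own. Each camera call takes 0.05 s, during which the arm holds its last target. There are 200 camera calls.

TASK

Gently lay the loose steel clasp flat on the cork pad inside the fittings case, put the lid on so that it sits flat and fully down on the rim, then push the slide catch home over the lid's edge until it clicks, and let go. If the catch's tongue stands in the lid's way, pull it back first. Leave the die in its own compartment, and the spray bottle, thread reel, glue jar and bar weight where they are.

Things in the scene. Friction and masses are not known exactly. Their poses are not given: they have to be found in the camera images.
- case: Black plastic case fixed to the bench, left or right, open on top, 118 (x) x 178 (y) x 46 mm high; walls and floor 4 mm. Origin: centre of its underside. A divider at y = 0 (4 mm thick, top at z = 30 mm) makes two compartments, each 110 mm (x) by 83 mm (y), centred at y = +43.5 and -43.5 mm. The catch is on its -x side. Its yaw varies.
- track (a point): Middle of the top of the catch's track: a block fixed before the case's -x wall, 72 mm along x (x = -139 to -67 mm in the case's frame), 40 mm along y, top at z = 52 mm, with two low guide rails along its edges up to z = 59 mm. An 8 mm gap, joined only below z = 38 mm, parts it from the case's wall. Axes as the case's.
- catch (a joint): Steel slide catch on the track, m: 0 = fully drawn back, grows as it slides along the case's +x, over the lid's edge; hard stop at 0.030. About 1 N of friction; stays where left. A spring detent resists with up to 5 N from 0.015 to its crest at 0.022 (let go there, it springs back), then snaps the catch on to 0.028 or more and keeps it there. Starts at 0 to 0.014.
- catch_tip (a point): Tip of the catch's tongue (underside, mid width), a plate 26 mm wide, 4 mm thick, z = 53.5 to 57.5 mm above the case's underside. At joint 0 it is 8 mm outside the case's -x face; from 0.008 it stands over the rim, in the lid's way; at 0.030 it reaches 22 mm over the lid, 1.5 mm above a seated lid.
- catch_stud (a point): Upright round steel stud on the catch by which it is moved: 16 mm in diameter, 26 mm tall (z = 57.5 to 83.5 mm above the case's underside). This point is on its axis at half height. At joint 0 it is at x = -101, y = 0, z = 70.5 mm in the case's frame; it moves with the catch.
- pad: Cork pad fixed on the floor of one compartment (either one), 96 (x) x 72 (y) x 4 mm thick, same axes as the case. Origin: centre of its underside (4 mm above the case's underside), so its top is 4 mm above its origin. The clasp belongs on it.
- die: Dark steel round setting die, 44 mm in diameter, 22 mm tall, standing on the floor in the other compartment. Stays there. Origin: centre of its underside.
- clasp: Polished steel clasp, loose on the bench, lying flat: body 60 (x) x 30 (y) x 16 mm high with a barrel 18 mm in diameter and 44 mm long along x on top, 24 mm high in all; about 0.12 kg. Origin: centre of its underside, z up.
- lid: Loose plywood lid, right way up on the bench. Plate 118 (x) x 178 (y) x 6 mm; under it a locating lip 104 x 164 mm in outline, 8 mm deep, enters the case's mouth with 3 mm clearance all round. Origin: centre of the lip's underside; plate at z = 8 to 14 mm. About 0.2 kg. On the case its origin is 38 mm above the case's, its axes along the case's (either way round).
- lid_grip (a point): Wooden grip bar on top of the lid, in its middle: 14 mm wide (lid's x), 80 mm long (lid's y), 26 mm high (z = 14 to 40 mm in the lid's frame). This point is its centre, 27 mm above the lid's origin.
- spray: Slim spray bottle, 52 mm in diameter, 150 mm tall, standing. Bystander. Origin: centre of its underside.
- thread: Reel of dark thread on a foot 68 mm in diameter, 118 mm tall, standing. Bystander. Origin: centre of its underside.
- glue: White glue jar, 60 mm in diameter, 85 mm tall, standing. Bystander. Origin: centre of its underside.
- weight: Dark steel bar weight lying on the bench, 30 (x) x 150 (y) x 24 mm, with a wooden knob 18 mm in diameter on its middle, 40 mm high in all. Bystander. Origin: centre of its underside.
Things that resemble listed ones, but are neither listed nor needed, are in the scene too. Leave any pink or yellow look-alike of the die alone. There is more than one size of the lid; the job needs the smallest.

How it is judged (in metres and radians):
On the way, in this order (a step that is already met when the one before it is completed fails the run):
1. the clasp lies flat on the cork pad, let go (x of clasp in the frame of pad between -0.048 and 0.048 m and y of clasp in the frame of pad between -0.036 and 0.036 m and z of clasp in the frame of pad between 0 and 0.008 m and angle between clasp's own z axis and vertical below 0.15 rad and contact force between clasp and the fingers below 0.1 N), for 0.2 s.
2. the lid sits flat and fully down on the case (x of lid in the frame of case between -0.006 and 0.006 m and y of lid in the frame of case between -0.006 and 0.006 m and z of lid in the frame of case between 0.034 and 0.0405 m and angle between lid's own z axis and vertical below 0.04 rad), for 0.2 s.
3. the catch is pushed home past its detent (value of joint catch above 0.026 m), for 0.2 s.
At the end, for the whole second after the job is handed in: Clasp flat (0.15 rad) on the pad, its middle over it, underside within 4 mm of its top; lid within 6 mm of centre, 2.5 mm of fully down, level to 0.04 rad; catch at 0.026 or more; die upright on its own compartment's floor, under 40 mm from its start; all at rest (all of step 2 and x of clasp in the frame of pad between -0.048 and 0.048 m and y of clasp in the frame of pad between -0.036 and 0.036 m and z of clasp in the frame of pad between 0 and 0.008 m and angle between clasp's own z axis and vertical below 0.15 rad and value of joint catch above 0.026 m and distance of die from where it was at the start of the episode below 0.04 m and z of die in the frame of case between 0 and 0.01 m and angle between die's own z axis and vertical below 0.2 rad and linear speed of each of lid, clasp below 0.02 m/s and velocity of joint catch below 0.01 m/s); the robot touches nothing.
It fails at once if a bystander (spray bottle, thread reel, glue jar, bar weight) is shifted over 30 mm or tipped over 0.3 rad (distance of any of spray, thread, glue, weight from where it was at the start of the episode above 0.03 m or angle between any of spray, thread, glue, weight's own z axis and vertical above 0.3 rad).
It fails at once if the clasp is dropped into the case (falls free over the pad faster than 0.6 m/s, as from 20 mm or more) (horizontal distance between clasp and pad below 0.06 m and contact force between clasp and the fingers below 0.1 N and linear speed of clasp above 0.6 m/s).
It also fails if it takes over 72 s, if anything falls off the work surface, if the arm or the gripper's body presses on something with over 40 N, if the wrist force passes 120 N, or if a joint passes its speed limit or range.

## Working session

There is one attempt and no reset: what is moved stays moved. The work goes in short steps, Python scripts to look and compute and a tool call to move; the robot and the scene stay as the last step left them, time stands still between calls to the robot, and variables do not carry over. Pictures are saved under pics/ and viewed, at most 10 in all, crops included, and the job is handed in when it is done.

Besides the shell and the picture viewer there is one more tool, called after "Request:" in YAML: its name, and indented under it one key for each argument. apply_moves: Moves the arm, as the interface text tells. Its arguments: {"type":"object","properties":{"plan":{"type":"array"},"fingers":{"type":"number"},"force":{"type":"number"}},"required":["plan"]}

```bash
mkdir -p pics; python3 - <<'E'
from plant import r, read_camera, calibration
import cv2
for n in("top","side"):
    cv2.imwrite(f"pics/{n}0.png",cv2.resize(read_camera(n),(800,600),interpolation=cv2.INTER_CUBIC))
    c=calibration(n);print(n,{k:(v.round(3).tolist() if hasattr(v,'round') and k=="cam_to_world" else v) for k,v in c.items()})
o=r.get_obs();print(o["tcp_rot"],o["eef_pos"],o["time_s"])
E
```

```text
top {'fx': 427.0093258704243, 'fy': 427.0093258704243, 'cx': 258.8825170467612, 'cy': 191.84088270647527, 'k1': -0.08982271921640084, 'cam_to_world': [[-0.055, -0.977, 0.204, 270.786], [-0.998, 0.055, -0.006, -22.238], [-0.006, -0.204, -0.979, 1207.728], [0.0, 0.0, 0.0, 1.0]]}
side {'fx': 439.76462517036776, 'fy': 439.76462517036776, 'cx': 255.18696581301478, 'cy': 184.29725069325448, 'k1': 0.03190046398522023, 'cam_to_world': [[0.802, -0.461, 0.379, 80.558], [-0.597, -0.608, 0.524, -642.069], [-0.011, -0.647, -0.763, 947.8], [0.0, 0.0, 0.0, 1.0]]}
[[-9.53924540e-01  3.00045911e-01 -6.51248152e-04]
 [ 3.00046563e-01  9.53923430e-01 -1.46644603e-03]
 [ 1.81239734e-04 -1.59428363e-03 -9.99998713e-01]] [172.32630694 548.01467956 182.20273522] 0.1
```

View pics/top0.png

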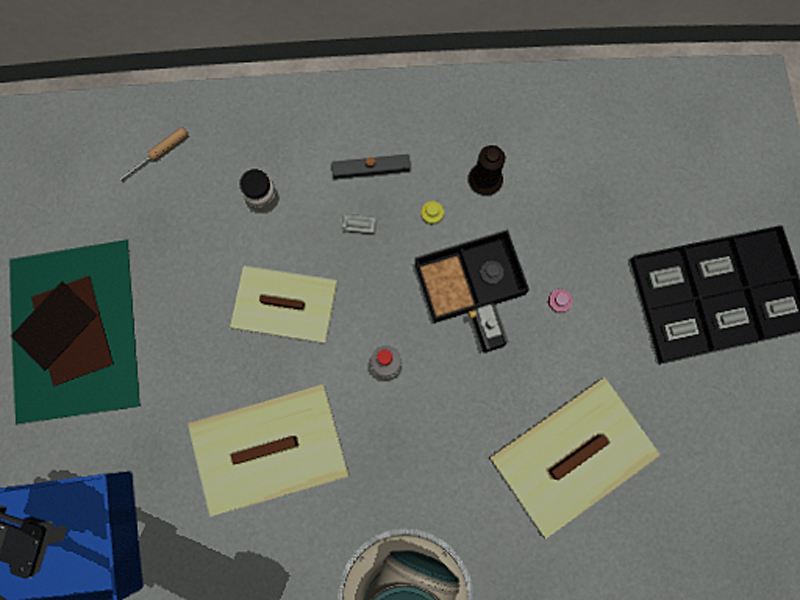

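View pics/side0.png

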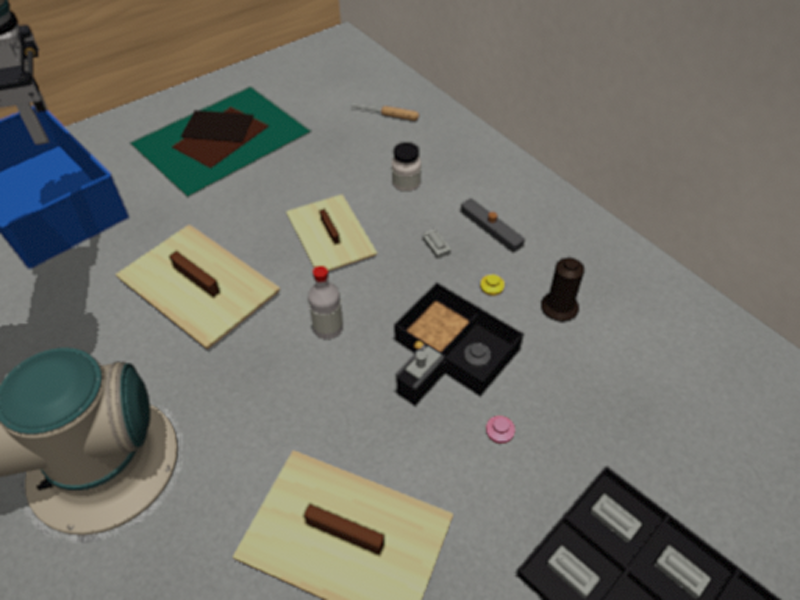

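The top view shows three lids at (285,303), (268,450) and (575,457). The one at (285,303) is the smallest, so it is the one to use. The loose clasp is at (359,224); the others sit in the tray on the right. The case is at (471,276) with the pad in its left compartment, the die at (492,271), and the catch stud at (490,324). The spray bottle stands at (385,362), the glue at (258,190), the weight at (370,166) and the thread at (487,170). I'll confirm in one enlarged crop.

```bash
cat > h.py <<'E'
import numpy as np, cv2
from plant import r, read_camera, calibration
from scipy.spatial.transform import Rotation as R
def cal(n):
    c=calibration(n); K=np.array([[c["fx"],0,c["cx"]],[0,c["fy"],c["cy"]],[0,0,1.]])
    return K,np.array([c["k1"],0,0,0.]),np.array(c["cam_to_world"])
def p2w(uv,z,n="top",c=None):
    K,d,T=c or cal(n)
    s=cv2.undistortPoints(np.array(uv,float).reshape(-1,1,2),K,d).reshape(-1,2)
    D=np.c_[s,np.ones(len(s))]@T[:3,:3].T; o=T[:3,3]
    return o+D*((np.broadcast_to(z,len(s))-o[2])/D[:,2])[:,None]
def w2p(P,n="top",c=None):
    K,d,T=c or cal(n); Rm=T[:3,:3].T
    return cv2.projectPoints(np.array(P,float).reshape(-1,1,3),cv2.Rodrigues(Rm)[0],-Rm@T[:3,3],K,d)[0].reshape(-1,2)
E
python3 - <<'E'
import cv2
from h import *
im=read_camera("top"); np.save("top.npy",im)
c=im[83:237,140:346]
cv2.imwrite("pics/crop1.png",cv2.resize(c,None,fx=3.8,fy=3.8,interpolation=cv2.INTER_CUBIC))
E
```

```text
(no output)
```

View pics/crop1.png

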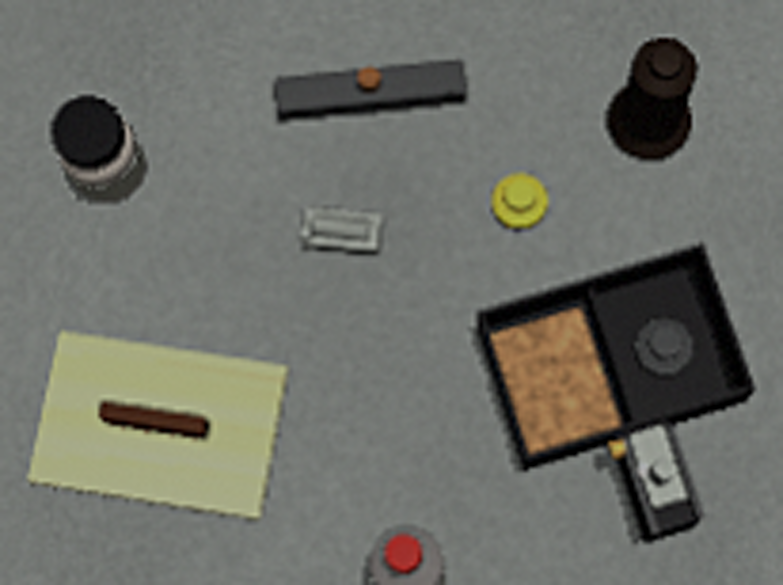

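The crop confirms it: loose clasp at (342,230), smallest lid at (158,424), case outline from (478,314) to (750,393), cork pad on the left, die at (664,346), stud top near (660,470).

```bash
python3 - <<'E'
from h import *
from scipy.optimize import least_squares
f=lambda a:np.array(a,float)/3.8+[140,83]-0.37
def fit(uv,model,g):
    c=cal("top")
    def pts(p): 
        s,k=np.sin(p[2]),np.cos(p[2]); m=np.array(model,float)
        return np.c_[p[0]+k*m[:,0]-s*m[:,1],p[1]+s*m[:,0]+k*m[:,1],m[:,2]]
    q=least_squares(lambda p:(w2p(pts(p),c=c)-f(uv)).ravel(),g)
    return q.x,np.sqrt(2*q.cost/len(uv)),q
rect=lambda a,b,z:[(a,b,z),(a,-b,z),(-a,-b,z),(-a,b,z)]
# order: far-left, far-right, near-right, near-left
for n,uv,m,g in[("lid",[(62,332),(286,368),(258,518),(30,482)],rect(59,89,14),[400,170,0]),
 ("case",[(478,314),(702,247),(750,393),(522,468)],rect(59,89,46),[400,-50,0]),
 ("clasp",[(304,209),(383,213),(381,251),(302,248)],rect(15,30,16),[500,60,0])]:
    x,e,q=fit(uv,m,g);print(n,x.round(3),"px err",e.round(2))
    if n=="case":
        C=x;k,s=np.cos(x[2]),np.sin(x[2]);M=np.array([[k,-s],[s,k]])
print("stud top in case",(p2w(f([(658,466),(662,474)]),83.5)[:,:2]-C[:2])@M)
print("pad ctr in case",(p2w(f([(555,381)]),8)[:,:2]-C[:2])@M)
for n,u,z in[("grip",(154,416),40),("die",(664,345),22),("spray",(403,552),150),("glue",(86,131),85),("weight",(370,78),40),("thread",(664,62),118)]:print(n,p2w(f([u]),z).round(0))
E
```

```text
lid [ 5.25580e+02  1.92948e+02 -2.15000e-01] px err 0.59
case [ 5.52183e+02 -1.49682e+02  2.43000e-01] px err 0.8
clasp [ 6.69639e+02  4.77770e+01 -1.01000e-01] px err 0.27
stud top in case [[ -93.77473201    1.46213356]
 [-100.02255101    0.58213475]]
pad ctr in case [[ 1.37459043 42.66307694]]
grip [[526. 191.  40.]]
die [[ 563. -191.   22.]]
spray [[402.   9. 150.]]
glue [[735. 231.  85.]]
weight [[784.  20.  40.]]
thread [[ 750. -195.  118.]]
```

```bash
cat >> h.py <<'E'
def tR(deg):
    a=np.radians(deg); return np.array([[-np.sin(a),np.cos(a),0],[np.cos(a),np.sin(a),0],[0,0,-1.]])
def plan(targets,cur=None):
    "targets: (x,y,z,psi deg[,slow]); prints, per call, the last row; rows in between are even fractions"
    o=r.get_obs(); p,Q=cur or (np.array(o["eef_pos"]),np.array(o["tcp_rot"]))
    for t in targets:
        P=np.array(t[:3],float);Qt=tR(t[3])
        d=np.linalg.norm(P-p);a=np.degrees(R.from_matrix(Q.T@Qt).magnitude())
        n=int(np.ceil(max(d/190,a/33,.01)/(t[4] if len(t)>4 else 1)))
        for i in range(n):
            rem=n-i; s=np.round(Q.T@(P-p)/rem,0 if rem>1 else 1); w=np.round(np.degrees(R.from_matrix(Q.T@Qt).as_rotvec())/rem,1)
            p=p+Q@s;Q=Q@R.from_rotvec(np.radians(w)).as_matrix()
            print("call",s.tolist(),w.tolist(),"->",p.round(0).tolist())
E
python3 - <<'E'
from h import *
plan([(660,48,200,-5.8)])
E
```

```text
call [-154.0, -83.0, -4.0] [-0.0, 0.0, 19.6] -> [294.0, 423.0, 186.0]
call [-173.0, -26.0, -4.0] [-0.0, 0.0, 19.6] -> [417.0, 298.0, 191.0]
call [-171.0, 33.0, -5.0] [-0.0, 0.0, 19.6] -> [538.0, 173.0, 196.0]
call [-150.3, 88.5, -4.3] [-0.0, 0.1, 19.5] -> [660.0, 48.0, 200.0]
```

Request:
apply_moves:
  plan:
    - [-31,-17,-1,0,0,4]
    - [-62,-33,-2,0,0,8]
    - [-92,-50,-2,0,0,12]
    - [-123,-66,-3,0,0,16]
    - [-154,-83,-4,0,0,19.6]

```text
time_s: 0.57
eef_pos: [295.2, 421.9, 186.7]
tcp_rot: [[-0.796, 0.605, -0.0], [0.605, 0.796, -0.0], [0.0, -0.0, -1.0]]
ft_force: [0.9, -0.2, -0.4]
gripper_width: 1.0
finger_force: 0.0
```

Request:
apply_moves:
  plan:
    - [-35,-5,-1,0,0,4]
    - [-69,-10,-2,0,0,8]
    - [-104,-16,-2,0,0,12]
    - [-138,-21,-3,0,0,16]
    - [-173,-26,-4,0,0,19.6]

```text
time_s: 0.98
eef_pos: [417.5, 296.6, 190.8]
tcp_rot: [[-0.547, 0.837, -0.0], [0.837, 0.547, 0.0], [0.0, -0.0, -1.0]]
ft_force: [0.5, 0.7, -0.1]
gripper_width: 1.002
finger_force: 0.0
```

Request:
apply_moves:
  plan:
    - [-34,7,-1,0,0,4]
    - [-68,13,-2,0,0,8]
    - [-103,20,-3,0,0,12]
    - [-137,26,-4,0,0,16]
    - [-171,33,-5,0,0,19.6]

```text
time_s: 1.4
eef_pos: [539.1, 171.8, 195.8]
tcp_rot: [[-0.234, 0.972, -0.001], [0.972, 0.234, 0.0], [0.0, -0.001, -1.0]]
ft_force: [1.1, 1.3, 0.3]
gripper_width: 1.001
finger_force: 0.0
```

Request:
apply_moves:
  plan:
    - [-30,18,-1,0,0,4]
    - [-60,35,-2,0,0,8]
    - [-90,53,-3,0,0,12]
    - [-120,71,-4,0,0,16]
    - [-150,89,-4,0,0,19.6]

```text
time_s: 1.82
eef_pos: [661.4, 47.4, 199.8]
tcp_rot: [[0.106, 0.994, -0.0], [0.994, -0.106, 0.0], [0.0, -0.0, -1.0]]
ft_force: [0.1, 0.9, -0.2]
gripper_width: 1.001
finger_force: 0.0
```

```bash
python3 - <<'E'
from h import *
c=cal("wrist");im=read_camera("wrist");o=r.get_obs()
print(o["eef_pos"],o["time_s"],o["gripper_width"],c[2].round(2).tolist(),w2p([[669.6,47.8,16],[552,-150,46]],c=c))
cv2.imwrite("pics/w1.png",cv2.resize(im,(800,600)))
import pickle;pickle.dump(c,open("w1.pkl","wb"))
E
```

```text
[666.9351146   41.36560186 198.64855386] 1.8667 0.9989426776800979 [[0.99, -0.1, -0.03, 668.67], [-0.11, -0.97, -0.23, 114.28], [-0.0, 0.23, -0.97, 401.8], [0.0, 0.0, 0.0, 1.0]] [[263.67399309 170.86637268]
 [192.99900992 325.67015178]]
```

View pics/w1.png

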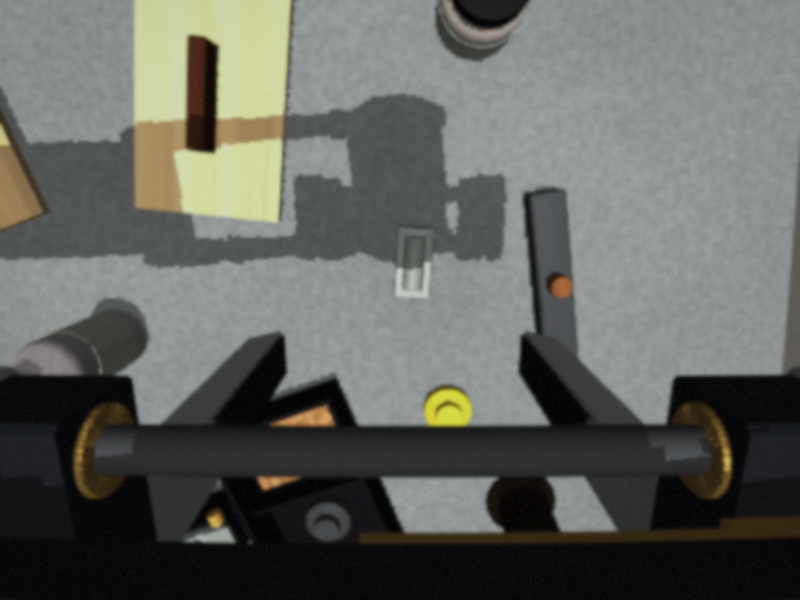

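The wrist view shows the clasp at about (414,263), with corners (399,228), (433,229), (430,297) and (396,297). The yellow look-alike is at (448,407) and the weight at (552,280).

```bash
python3 - <<'E'
from h import *
import pickle
c=pickle.load(open("w1.pkl","rb"))
P=p2w(np.array([(399,228),(433,229),(430,297),(396,297)])/1.5625,16,c=c)
print(P.round(1).tolist(),P.mean(0));d=(P[3]-P[0]+P[2]-P[1]);print("long axis deg",np.degrees(np.arctan2(d[1],d[0])))
G=p2w(np.array([(190,36),(216,46),(214,152),(188,149)])/1.5625,40,c=c);print("grip",G.round(1).tolist(),G.mean(0))
read_camera("wrist")
o=r.get_obs();print(o["eef_pos"],o["time_s"],np.degrees(np.arctan2(o["tcp_rot"][1][1],o["tcp_rot"][0][1])))
E
```

```text
[[662.3, 80.8, 16.0], [689.7, 77.1, 16.0], [682.1, 20.8, 16.0], [653.7, 23.8, 16.0]] [671.95538531  50.64489717  16.        ]
long axis deg -98.17721613650059
grip [[529.7, 234.0, 40.0], [547.1, 225.2, 40.0], [532.3, 153.4, 40.0], [513.3, 157.8, 40.0]] [530.58258493 192.59579808  40.        ]
[663.87017264  44.30071651 198.33134437] 1.9167 -6.174542963371622
```

```bash
python3 - <<'E'
from h import *
plan([(671,49,20,-7)],(np.array([660.5,48.3,199.7]),tR(-5.8)))
E
```

```text
call [1.8, 10.4, 179.7] [0.0, 0.0, 1.2] -> [671.0, 49.0, 20.0]
```

Request:
apply_moves:
  plan:
    - [1,5,38,0,0,1]
    - [2,10,78,0,0,1.2]
    - [2,10,118,0,0,1.2]
    - [2,10,152,0,0,1.2]
    - [2,10.4,179,0,0,1.2]

```text
time_s: 2.33
eef_pos: [668.3, 50.7, 17.6]
tcp_rot: [[0.122, 0.993, -0.005], [0.993, -0.122, 0.001], [0.0, -0.005, -1.0]]
ft_force: [-0.0, 0.1, 0.1]
gripper_width: 1.002
finger_force: 0.0
```

Request:
apply_moves:
  plan:
    - [0,0,5,0,0,0]
    - [0,0,10,0,0,0]
    - [0,0,14,0,0,0]
    - [0,0,16,0,0,0]
    - [0,0,17,0,0,0]

```text
time_s: 2.75
eef_pos: [672.4, 49.9, 5.7]
tcp_rot: [[0.123, 0.992, 0.003], [0.992, -0.123, 0.0], [0.0, 0.003, -1.0]]
ft_force: [0.5, 0.2, 0.2]
gripper_width: 0.997
finger_force: 0.0
```

Request:
apply_moves:
  plan:
    - [0,0,0,0,0,0]
    - [0,0,0,0,0,0]
    - [0,0,0,0,0,0]
    - [0,0,0,0,0,0]
    - [0,0,0,0,0,0]
  fingers: 0.15
  force: 20

```text
time_s: 3.17
eef_pos: [671.3, 49.8, 4.3]
tcp_rot: [[0.123, 0.992, 0.001], [0.992, -0.123, 0.0], [0.0, 0.001, -1.0]]
ft_force: [-0.4, -0.4, -0.2]
gripper_width: 0.682
finger_force: 0.0
```

Request:
apply_moves:
  plan:
    - [0,0,0.5,0,0,0]
    - [0,0,1,0,0,0]
    - [0,0,1,0,0,0]
    - [0,0,1,0,0,0]
    - [0,0,1,0,0,0]

```text
time_s: 3.58
eef_pos: [671.1, 49.7, 2.9]
tcp_rot: [[0.123, 0.992, -0.0], [0.992, -0.123, 0.0], [0.0, -0.0, -1.0]]
ft_force: [0.7, -0.4, -0.4]
gripper_width: 0.327
finger_force: 0.0
```

Request:
apply_moves:
  plan:
    - [0,0,0,0,0,0]
    - [0,0,0,0,0,0]
    - [0,0,0,0,0,0]
    - [0,0,0,0,0,0]
    - [0,0,0,0,0,0]

```text
time_s: 4.0
eef_pos: [671.1, 49.8, 3.0]
tcp_rot: [[0.123, 0.992, 0.0], [0.992, -0.123, 0.0], [0.0, 0.0, -1.0]]
ft_force: [-0.0, 0.1, -0.5]
gripper_width: 0.149
finger_force: 0.0
```

Request:
apply_moves:
  plan:
    - [0,0,-5,0,0,0]
    - [0,0,-15,0,0,0]
    - [0,0,-30,0,0,0]
    - [0,0,-50,0,0,0]
    - [0,0,-70,0,0,0]

```text
time_s: 4.42
eef_pos: [671.0, 49.8, 74.4]
tcp_rot: [[0.123, 0.992, -0.0], [0.992, -0.123, 0.0], [0.0, -0.0, -1.0]]
ft_force: [-0.3, -0.3, 0.0]
gripper_width: 0.145
finger_force: 0.0
```

Request:
apply_moves:
  plan:
    - [0,0,-20,0,0,0]
    - [0,0,-40,0,0,0]
    - [0,0,-55,0,0,0]
    - [0,0,-65,0,0,0]
    - [0,0,-70,0,0,0]

```text
time_s: 4.83
eef_pos: [672.1, 49.7, 145.6]
tcp_rot: [[0.123, 0.992, 0.004], [0.992, -0.123, -0.0], [0.0, 0.004, -1.0]]
ft_force: [0.9, 0.4, 0.4]
gripper_width: 0.153
finger_force: 0.0
```

```bash
python3 - <<'E'
from h import *
C=np.array([552.2,-149.7]);a=.243;M=np.array([[np.cos(a),-np.sin(a)],[np.sin(a),np.cos(a)]])
print("pad",C+M@[0,43.5]); p=C+M@[0,43.5]
o=r.get_obs();print(o["eef_pos"],np.degrees(np.arctan2(o["tcp_rot"][1][1],o["tcp_rot"][0][1])),o["time_s"])
plan([(p[0],p[1],142,13.9)],(np.array([671,49.8,142]),tR(-7)))
c=cal("wrist");im=read_camera("wrist")
cv2.imwrite("pics/w2.png",cv2.resize(im,(800,600)))
E
```

```text
pad [ 541.73322287 -107.47800838]
[672.11580558  49.73183312 145.6475347 ] -7.060143426931534 4.8333
call [-86.0, -55.0, 0.0] [0.0, 0.0, -10.5] -> [606.0, -29.0, 142.0]
call [-74.6, -68.9, 0.0] [0.0, 0.0, -10.4] -> [542.0, -108.0, 142.0]
```

View pics/w2.png

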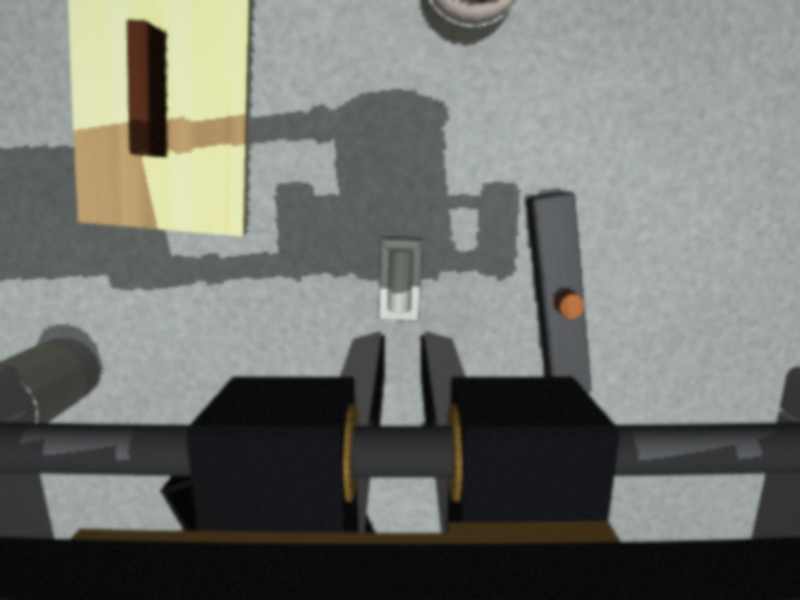

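The clasp is undisturbed at (400,279), and the shut fingers are at (403,340) with nothing between them. So the grasp missed without contact; checking the geometry.

```bash
python3 - <<'E'
from h import *
c=cal("wrist");o=r.get_obs();p=np.array(o["eef_pos"]);Q=np.array(o["tcp_rot"]);print(p,r.tcp_to_grasp)
print("TCP px",w2p([p,p+Q@[0,0,-19],p+Q@[0,0,-78]],c=c)*1.5625)
P=p2w(np.array([(382,238),(421,240),(418,319),(379,319)])/1.5625,16,c=c);print(P.round(1).tolist(),P.mean(0))
K,d,T=c;L=np.linalg.inv(np.vstack([np.c_[Q,p],[0,0,0,1]]))@T;print("cam in tool",L.round(3).tolist())
read_camera("wrist");read_camera("wrist");print(r.get_obs()["eef_pos"])
C=cal("top");print("clasp proj top (crop px)",(w2p([[672,50,16]],c=C)-[140,83])*3.8)
uvs=(w2p([[671,49,0],P.mean(0)],n="side"))*1.5625;print("side px",uvs)
im=read_camera("side"); u,v=(uvs[0]/1.5625).astype(int)
cv2.imwrite("pics/s2.png",cv2.resize(im[max(v-70,0):v+50,u-80:u+80],(800,600),interpolation=cv2.INTER_CUBIC));print(u,v)
E
```

```text
[672.15576657  49.75710535 145.55209632] -18.8
TCP px [[402.13406935 338.83498105]
 [402.12017792 353.52467778]
 [402.05295445 424.35888565]]
[[662.4, 82.4, 16.0], [689.4, 77.6, 16.0], [680.7, 20.6, 16.0], [652.4, 24.1, 16.0]] [671.22193105  51.16786501  16.        ]
cam in tool [[0.001, -0.973, -0.229, 67.313], [1.0, 0.001, -0.001, 0.013], [0.001, -0.229, 0.973, -201.999], [0.0, 0.0, 0.0, 1.0]]
[670.95230112  49.73781063 142.95763329]
clasp proj top (crop px) [[338.06325883 226.03438425]]
side px [[436.18855937 246.39027379]
 [435.82418092 239.80563856]]
279 157
```

View pics/s2.png

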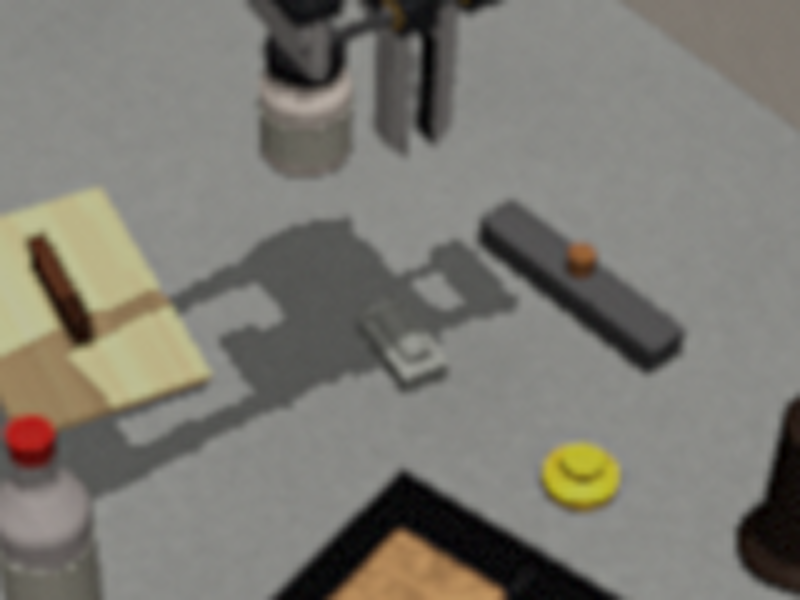

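```bash
python3 - <<'E'
from h import *
o=r.get_obs();p=np.array(o["eef_pos"]);Q=np.array(o["tcp_rot"])
print(p,o["gripper_width"])
for dz in(-20,0,20,40):
    q=p+[0,0,dz];print(dz,((w2p([q+Q@[0,8,0],q-Q@[0,8,0]],n="side")-[199,87])*5).round(0).tolist(),(w2p([q+Q@[0,8,0],q-Q@[0,8,0]])-[140,83]).round(1).tolist())
# weight from w2 wrist: long edge top z=24 ; lid edge
c=cal("wrist")
W=p2w(np.array([(529,197),(574,193)])/1.5625,24,c=c);print("weight width",np.linalg.norm(W[1]-W[0]))
L=p2w(np.array([(79,221),(245,236)])/1.5625,14,c=c);print("lid width",np.linalg.norm(L[1]-L[0]))
E
```

```text
[670.50243364  49.76910083 142.1758885 ] 0.1512091552186301
-20 [[418.0, 195.0], [394.0, 205.0]] [[86.4, 44.7], [85.9, 50.3]]
0 [[420.0, 167.0], [395.0, 177.0]] [[85.8, 42.0], [85.3, 47.7]]
20 [[421.0, 139.0], [396.0, 149.0]] [[85.2, 39.3], [84.7, 45.1]]
40 [[423.0, 111.0], [397.0, 120.0]] [[84.5, 36.4], [84.0, 42.3]]
weight width 30.138276988054724
lid width 118.59647998656133
```

The side view puts the fingertips about 16 mm higher than the reported TCP. So the fingers closed above the clasp. I'll descend again with force checks to find the bench.

Request:
apply_moves:
  plan:
    - [0,0,25,0,0,0]
    - [0,0,55,0,0,0]
    - [0,0,90,0,0,0]
    - [0,0,120,0,0,0]
    - [0,0,137,0,0,0]
  fingers: 0.65

```text
time_s: 5.45
eef_pos: [667.3, 49.8, 0.7]
tcp_rot: [[0.123, 0.992, -0.008], [0.992, -0.123, 0.0], [-0.001, -0.008, -1.0]]
ft_force: [-0.9, 0.9, -0.5]
gripper_width: 0.469
finger_force: 0.0
```

Request:
apply_moves:
  plan:
    - [0,0,0,0,0,0]
    - [0,0,0,0,0,0]
    - [0,0,0,0,0,0]
    - [0,0,0,0,0,0]
    - [0,0,0,0,0,0]

```text
time_s: 5.87
eef_pos: [672.4, 49.7, 7.8]
tcp_rot: [[0.123, 0.992, 0.003], [0.992, -0.123, 0.0], [0.0, 0.003, -1.0]]
ft_force: [-0.7, 0.1, 0.5]
gripper_width: 0.652
finger_force: 0.0
```

Request:
apply_moves:
  plan:
    - [0,0,2,0,0,0]
    - [0,0,4,0,0,0]
    - [0,0,6,0,0,0]
    - [0,0,8,0,0,0]
    - [0,0,8,0,0,0]

```text
time_s: 6.28
eef_pos: [670.7, 49.7, -2.6]
tcp_rot: [[0.123, 0.992, -0.001], [0.992, -0.123, 0.0], [-0.0, -0.001, -1.0]]
ft_force: [0.3, 0.3, 0.1]
gripper_width: 0.65
finger_force: 0.0
```

Request:
apply_moves:
  plan:
    - [0,0,1.5,0,0,0]
    - [0,0,3,0,0,0]
    - [0,0,4.5,0,0,0]
    - [0,0,6,0,0,0]
    - [0,0,6,0,0,0]

```text
time_s: 6.7
eef_pos: [670.8, 49.8, -8.5]
tcp_rot: [[0.123, 0.992, -0.001], [0.992, -0.123, 0.0], [0.0, -0.001, -1.0]]
ft_force: [-0.1, -0.5, -0.5]
gripper_width: 0.652
finger_force: 0.0
```

Request:
apply_moves:
  plan:
    - [0,0,1,0,0,0]
    - [0,0,2,0,0,0]
    - [0,0,3,0,0,0]
    - [0,0,4,0,0,0]
    - [0,0,4,0,0,0]

```text
time_s: 7.12
eef_pos: [670.9, 49.8, -12.3]
tcp_rot: [[0.123, 0.992, -0.0], [0.992, -0.123, 0.0], [0.0, -0.0, -1.0]]
ft_force: [-0.3, 0.4, 0.0]
gripper_width: 0.653
finger_force: 0.0
```

Request:
apply_moves:
  plan:
    - [0,0,0.5,0,0,0]
    - [0,0,1,0,0,0]
    - [0,0,1.5,0,0,0]
    - [0,0,2,0,0,0]
    - [0,0,2,0,0,0]

```text
time_s: 7.53
eef_pos: [671.0, 49.8, -14.2]
tcp_rot: [[0.123, 0.992, -0.0], [0.992, -0.123, 0.0], [0.0, -0.0, -1.0]]
ft_force: [0.0, -0.9, -0.4]
gripper_width: 0.649
finger_force: 0.0
```

Request:
apply_moves:
  plan:
    - [0,0,0.5,0,0,0]
    - [0,0,1,0,0,0]
    - [0,0,1.5,0,0,0]
    - [0,0,2,0,0,0]
    - [0,0,2,0,0,0]

```text
time_s: 7.95
eef_pos: [671.0, 49.8, -16.2]
tcp_rot: [[0.123, 0.992, -0.0], [0.992, -0.123, 0.0], [0.0, -0.0, -1.0]]
ft_force: [0.6, 0.2, 1.1]
gripper_width: 0.653
finger_force: 0.0
```

Request:
apply_moves:
  plan:
    - [0,0,0,0,0,0]
    - [0,0,0,0,0,0]
    - [0,0,0,0,0,0]
    - [0,0,0,0,0,0]
    - [0,0,0,0,0,0]
  fingers: 0.1
  force: 25

```text
time_s: 8.37
eef_pos: [671.1, 49.8, -16.0]
tcp_rot: [[0.123, 0.992, -0.0], [0.992, -0.123, 0.0], [0.0, -0.0, -1.0]]
ft_force: [-0.6, 0.6, -1.3]
gripper_width: 0.329
finger_force: 0.0
```

Request:
apply_moves:
  plan:
    - [0,0,0,0,0,0]
    - [0,0,0,0,0,0]
    - [0,0,0,0,0,0]
    - [0,0,0,0,0,0]
    - [0,0,0,0,0,0]

```text
time_s: 8.78
eef_pos: [671.1, 49.8, -16.0]
tcp_rot: [[0.123, 0.992, 0.0], [0.992, -0.123, 0.0], [0.0, 0.0, -1.0]]
ft_force: [-0.7, -0.5, 0.2]
gripper_width: 0.317
finger_force: 24.7
```

Request:
apply_moves:
  plan:
    - [0,0,-4,0,0,0]
    - [0,0,-15,0,0,0]
    - [0,0,-35,0,0,0]
    - [0,0,-65,0,0,0]
    - [0,0,-100,0,0,0]

```text
time_s: 9.2
eef_pos: [669.6, 49.8, 83.8]
tcp_rot: [[0.123, 0.992, -0.004], [0.992, -0.123, 0.0], [-0.0, -0.004, -1.0]]
ft_force: [0.7, -0.3, -1.1]
gripper_width: 0.318
finger_force: 24.8
```

Request:
apply_moves:
  plan:
    - [0,0,-30,0,0,0]
    - [0,0,-50,0,0,0]
    - [0,0,-60,0,0,0]
    - [0,0,-66,0,0,0]
    - [0,0,-66,0,0,0]

```text
time_s: 9.62
eef_pos: [671.4, 49.8, 151.0]
tcp_rot: [[0.123, 0.992, 0.002], [0.992, -0.123, 0.0], [0.0, 0.002, -1.0]]
ft_force: [-1.0, -0.4, -1.5]
gripper_width: 0.318
finger_force: 24.8
```

```bash
python3 - <<'E'
from h import *
o=r.get_obs();print(o["eef_pos"],o["finger_force"],o["gripper_width"])
plan([(576,-247,150,13.9)],(np.array([671,49.8,149.7]),tR(-7)))
E
```

```text
[671.42053692  49.77460823 151.03172871] 24.758154451847076 0.31760832604738876
call [-153.0, -29.0, -0.0] [0.0, 0.0, -10.5] -> [624.0, -99.0, 150.0]
call [-145.3, -56.5, -0.3] [0.0, 0.0, -10.4] -> [576.0, -247.0, 150.0]
```

Request:
apply_moves:
  plan:
    - [-25,-5,0,0,0,-2]
    - [-56,-11,0,0,0,-4]
    - [-88,-17,0,0,0,-6]
    - [-120,-23,0,0,0,-8]
    - [-153,-29,0,0,0,-10.5]

```text
time_s: 10.03
eef_pos: [621.6, -99.1, 147.6]
tcp_rot: [[-0.063, 0.998, -0.004], [0.998, 0.063, 0.001], [0.002, -0.004, -1.0]]
ft_force: [-0.4, 0.0, -1.0]
gripper_width: 0.314
finger_force: 24.8
```

Request:
apply_moves:
  plan:
    - [-35,-13,0,0,0,-2]
    - [-68,-26,0,0,0,-4]
    - [-100,-38,0,0,0,-7]
    - [-127,-49,0,0,0,-9]
    - [-145,-56.5,0,0,0,-10.4]

```text
time_s: 10.45
eef_pos: [573.4, -249.1, 147.5]
tcp_rot: [[-0.239, 0.971, -0.004], [0.971, 0.239, 0.001], [0.002, -0.004, -1.0]]
ft_force: [1.0, -0.1, -2.2]
gripper_width: 0.317
finger_force: 24.8
```

Request:
apply_moves:
  plan:
    - [0,0,0,0,0,0]
    - [0,0,0,0,0,0]
    - [0,0,0,0,0,0]
    - [0,0,0,0,0,0]
    - [0,0,0,0,0,0]

```text
time_s: 10.87
eef_pos: [576.1, -245.2, 149.5]
tcp_rot: [[-0.241, 0.971, -0.001], [0.971, 0.241, 0.001], [0.001, -0.0, -1.0]]
ft_force: [-0.5, 0.4, -1.0]
gripper_width: 0.318
finger_force: 24.8
```

```bash
python3 - <<'E'
from h import *
import pickle
c=cal("wrist");o=r.get_obs();im=read_camera("wrist");pickle.dump(c,open("w3.pkl","wb"))
print(o["eef_pos"],o["gripper_width"])
cv2.imwrite("pics/w3.png",cv2.resize(im,(800,600),interpolation=cv2.INTER_CUBIC))
E
```

```text
[ 576.08744297 -245.18603115  149.54224713] 0.3182687604199883
```

View pics/w3.png

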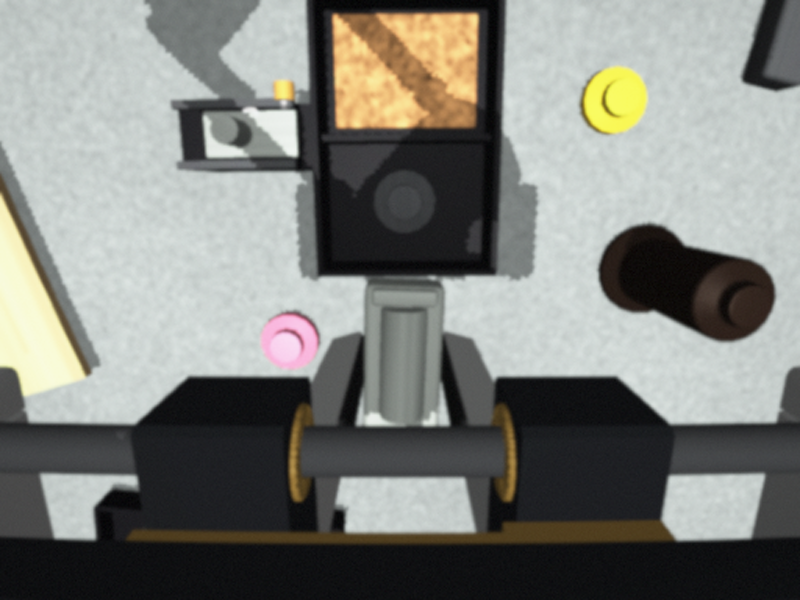

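The wrist view shows the clasp held level at (403,350), and the case with its near rim corners at (318,273) and (497,273). Pad corners are (333,13), (479,13), (479,128) and (335,128). The catch plate runs x=204 to 298, and its tongue ends short of the case wall at 312; the stud top is near (228,130).

```bash
python3 - <<'E'
from h import *
import pickle
from scipy.optimize import least_squares
c=pickle.load(open("w3.pkl","rb"));f=lambda a:np.array(a,float)/1.5625-.18
# case-frame model points: near rim corners, pad top corners
m=np.array([(-59,-89,46),(59,-89,46),(-48,79.5,8),(48,79.5,8),(48,7.5,8),(-48,7.5,8)],float)
uv=f([(318,273),(497,273),(333,13),(479,13),(479,128),(335,128)])
def pts(p):
    k,s=np.cos(p[2]),np.sin(p[2]);return np.c_[p[0]+k*m[:,0]-s*m[:,1],p[1]+s*m[:,0]+k*m[:,1],m[:,2]]
q=least_squares(lambda p:(w2p(pts(p),c=c)-uv).ravel(),[552,-150,.243]);C=q.x
print("case",C.round(3),np.degrees(C[2]),q.fun.reshape(-1,2).round(1).tolist())
M=np.array([[np.cos(C[2]),-np.sin(C[2])],[np.sin(C[2]),np.cos(C[2])]])
loc=lambda u,z:((p2w(f(u),z,c=c)[:,:2]-C[:2])@M).round(1).tolist()
print("tongue end",loc([(298,109),(298,160)],57.5),"plate back",loc([(204,135)],57.5),"stud top",loc([(226,131)],83.5),"rail",loc([(180,104),(180,165)],59),"die",loc([(404,200)],22))
p=C[:2]+M@[0,43.5];print("pad world",p)
print("stud0",C[:2]+M@[-101,0])
E
```

```text
case [ 5.55262e+02 -1.47409e+02  2.47000e-01] 14.169521616582191 [[-0.1, 0.5], [-0.0, 0.1], [0.8, 0.6], [-0.2, 0.3], [-2.0, -1.0], [1.6, -0.7]]
tongue end [[-64.5, 12.0], [-65.9, -17.2]] plate back [[-121.8, -2.1]] stud top [[-99.0, -2.9]] rail [[-134.0, 15.5], [-137.4, -19.4]] die [[-2.0, -42.2]]
pad world [ 544.61349269 -105.23292571]
stud0 [ 457.33478369 -172.13342613]
```

```bash
python3 - <<'E'
from h import *
o=r.get_obs();print(o["eef_pos"],o["time_s"])
plan([(543.5,-106.1,100,14.0),(543.5,-106.1,22,14),(543.5,-106.1,-7.8,14)],(np.array([576,-246.6,149.9]),tR(13.9)))
E
```

```text
[ 576.12838145 -245.33180467  149.71567684] 10.9167
call [144.2, 2.2, 49.9] [0.0, 0.0, -0.1] -> [543.0, -106.0, 100.0]
call [-0.0, 0.0, 78.0] [0.0, 0.0, -0.0] -> [543.0, -106.0, 22.0]
call [-0.0, 0.0, 29.8] [0.0, 0.0, -0.0] -> [543.0, -106.0, -8.0]
```

Request:
apply_moves:
  plan:
    - [25,0,8,0,0,0]
    - [60,1,20,0,0,0]
    - [95,2,33,0,0,0]
    - [125,2,44,0,0,0]
    - [143,2,50,0,0,0]

```text
time_s: 11.33
eef_pos: [541.3, -103.1, 98.8]
tcp_rot: [[-0.241, 0.97, -0.003], [0.97, 0.241, 0.002], [0.003, -0.002, -1.0]]
ft_force: [-1.3, -0.1, -1.1]
gripper_width: 0.318
finger_force: 24.8
```

Request:
apply_moves:
  plan:
    - [0,0,10,0,0,0]
    - [0,0,30,0,0,0]
    - [0,0,50,0,0,0]
    - [0,0,68,0,0,0]
    - [0,0,78,0,0,0]

```text
time_s: 11.75
eef_pos: [543.0, -107.1, 20.1]
tcp_rot: [[-0.24, 0.971, -0.002], [0.971, 0.24, 0.0], [0.001, -0.002, -1.0]]
ft_force: [0.3, -0.1, -1.6]
gripper_width: 0.314
finger_force: 24.8
```

Request:
apply_moves:
  plan:
    - [0,0,2,0,0,0]
    - [0,0,6,0,0,0]
    - [0,0,10,0,0,0]
    - [0,0,14,0,0,0]
    - [0,0,18,0,0,0]

```text
time_s: 12.17
eef_pos: [544.3, -107.6, 4.4]
tcp_rot: [[-0.239, 0.971, 0.002], [0.971, 0.239, -0.0], [-0.001, 0.001, -1.0]]
ft_force: [-0.3, -0.1, -1.4]
gripper_width: 0.321
finger_force: 24.8
```

```bash
python3 - <<'E'
from h import *
read_camera("wrist");o=r.get_obs();print(o["eef_pos"],o["time_s"],o["ft_force"],o["gripper_width"],o["tcp_rot"])
E
```

```text
[ 543.48925585 -107.3437987     3.5002609 ] 12.2167 [-0.24753495  0.28216757 -1.57089142] 0.3184037166278975 [[-2.39086441e-01  9.70998284e-01 -7.11554212e-05]
 [ 9.70998280e-01  2.39086448e-01  1.00627771e-04]
 [ 1.14721689e-04 -4.50330560e-05 -9.99999992e-01]]
```

Request:
apply_moves:
  plan:
    - [0,0,3,0,0,0]
    - [0,0,6,0,0,0]
    - [0,0,8.5,0,0,0]
    - [0,0,10.5,0,0,0]
    - [0,0,10.5,0,0,0]

```text
time_s: 12.63
eef_pos: [543.2, -107.2, -7.0]
tcp_rot: [[-0.239, 0.971, -0.001], [0.971, 0.239, 0.0], [0.0, -0.001, -1.0]]
ft_force: [-0.0, 0.6, -1.5]
gripper_width: 0.317
finger_force: 24.8
```

Request:
apply_moves:
  plan:
    - [0,0,0.5,0,0,0]
    - [0,0,1,0,0,0]
    - [0,0,1,0,0,0]
    - [0,0,1,0,0,0]
    - [0,0,1,0,0,0]

```text
time_s: 13.05
eef_pos: [543.7, -107.4, -7.4]
tcp_rot: [[-0.239, 0.971, 0.0], [0.971, 0.239, -0.0], [-0.0, 0.0, -1.0]]
ft_force: [-0.5, -1.0, -1.4]
gripper_width: 0.316
finger_force: 24.8
```

Request:
apply_moves:
  plan:
    - [0,0,0.3,0,0,0]
    - [0,0,0.6,0,0,0]
    - [0,0,0.8,0,0,0]
    - [0,0,0.8,0,0,0]
    - [0,0,0.8,0,0,0]

```text
time_s: 13.47
eef_pos: [543.7, -107.3, -8.0]
tcp_rot: [[-0.239, 0.971, 0.0], [0.971, 0.239, -0.0], [-0.0, 0.0, -1.0]]
ft_force: [-1.9, 0.4, 2.3]
gripper_width: 0.317
finger_force: 24.8
```

Request:
apply_moves:
  plan:
    - [0,0,0,0,0,0]
    - [0,0,0,0,0,0]
    - [0,0,0,0,0,0]
    - [0,0,0,0,0,0]
    - [0,0,0,0,0,0]
  fingers: 0.5

```text
time_s: 13.88
eef_pos: [543.6, -107.3, -8.4]
tcp_rot: [[-0.239, 0.971, -0.0], [0.971, 0.239, 0.0], [0.0, -0.0, -1.0]]
ft_force: [0.0, 0.0, 0.3]
gripper_width: 0.502
finger_force: 0.0
```

Request:
apply_moves:
  plan:
    - [0,0,-2,0,0,0]
    - [0,0,-10,0,0,0]
    - [0,0,-30,0,0,0]
    - [0,0,-60,0,0,0]
    - [0,0,-95,0,0,0]

```text
time_s: 14.3
eef_pos: [542.1, -106.8, 86.8]
tcp_rot: [[-0.239, 0.971, -0.004], [0.971, 0.239, 0.001], [0.002, -0.003, -1.0]]
ft_force: [0.1, -0.4, -0.1]
gripper_width: 0.495
finger_force: 0.0
```

Request:
apply_moves:
  plan:
    - [0,0,-32,0,0,0]
    - [0,0,-60,0,0,0]
    - [0,0,-80,0,0,0]
    - [0,0,-92,0,0,0]
    - [0,0,-92,0,0,0]

```text
time_s: 14.72
eef_pos: [545.6, -107.9, 182.7]
tcp_rot: [[-0.239, 0.971, 0.007], [0.971, 0.239, -0.002], [-0.004, 0.006, -1.0]]
ft_force: [0.3, 0.4, 0.6]
gripper_width: 0.503
finger_force: 0.0
```

```bash
python3 - <<'E'
from h import *
o=r.get_obs();print(o["eef_pos"],o["time_s"])
# lid pose: two estimates (525.6,192.9,-12.3deg) and grip 530.6,192.6
plan([(548,125,180,-12.3)],(np.array([543.5,-107.3,179]),tR(13.9)))
E
```

```text
[ 545.61588278 -107.94930172  182.71070103] 14.7167
call [112.0, 30.0, -0.0] [0.0, 0.0, 13.1] -> [546.0, 9.0, 179.0]
call [116.3, 3.9, -1.0] [0.0, 0.0, 13.1] -> [548.0, 125.0, 180.0]
```

Request:
apply_moves:
  plan:
    - [18,5,0,0,0,2]
    - [40,11,0,0,0,4.5]
    - [64,17,0,0,0,7.5]
    - [88,23,0,0,0,10.3]
    - [112,30,0,0,0,13.1]

```text
time_s: 15.13
eef_pos: [544.9, 9.6, 177.8]
tcp_rot: [[-0.01, 1.0, -0.002], [1.0, 0.01, 0.0], [0.0, -0.002, -1.0]]
ft_force: [0.3, 0.5, 0.5]
gripper_width: 0.504
finger_force: 0.0
```

Request:
apply_moves:
  plan:
    - [25,-6,0,0,0,3]
    - [50,-13,0,0,0,6]
    - [75,-20,0,0,0,9]
    - [98,-26,0,0,0,11.5]
    - [115.5,-31,0,0,0,13.1]

```text
time_s: 15.55
eef_pos: [511.9, 125.4, 177.8]
tcp_rot: [[0.215, 0.977, -0.002], [0.977, -0.215, 0.001], [0.0, -0.002, -1.0]]
ft_force: [0.3, 0.2, -0.5]
gripper_width: 0.501
finger_force: 0.0
```

Request:
apply_moves:
  plan:
    - [0,0,0,0,0,0]
    - [0,0,0,0,0,0]
    - [0,0,0,0,0,0]
    - [0,0,0,0,0,0]
    - [0,0,0,0,0,0]

```text
time_s: 15.97
eef_pos: [513.7, 122.7, 178.5]
tcp_rot: [[0.215, 0.977, -0.0], [0.977, -0.215, -0.0], [-0.0, -0.0, -1.0]]
ft_force: [0.9, -0.2, 0.2]
gripper_width: 0.497
finger_force: 0.0
```

```bash
python3 - <<'E'
from h import *
import pickle
c=cal("wrist");o=r.get_obs();im=read_camera("wrist");pickle.dump(c,open("w4.pkl","wb"))
print(o["eef_pos"],o["gripper_width"])
cv2.imwrite("pics/w4.png",cv2.resize(im,(800,600),interpolation=cv2.INTER_CUBIC))
E
```

```text
[513.71903042 122.67535515 178.4644495 ] 0.49654695951092687
```

View pics/w4.png

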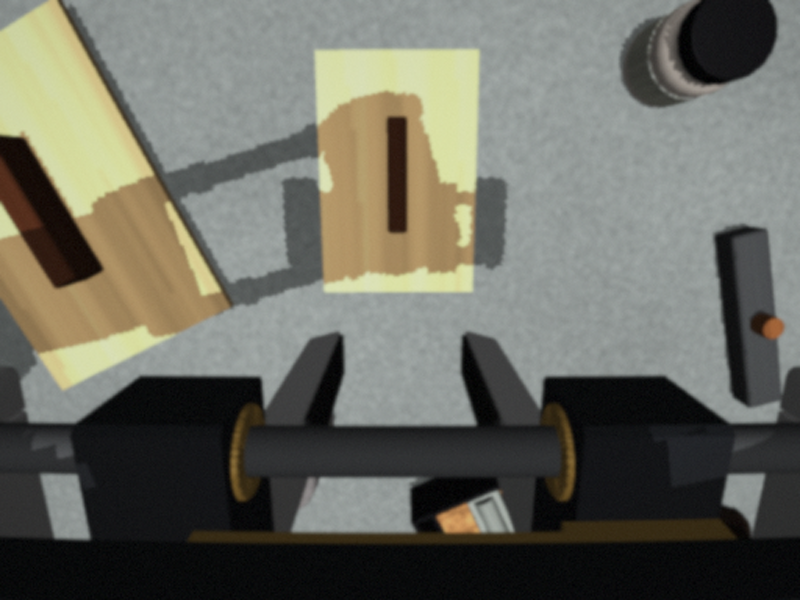

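The lid's top corners are at (315,50), (480,50), (474,292) and (325,292), with the grip bar at (388–406, 117–232). The clasp also shows, lying on the pad, at (490,515).

```bash
python3 - <<'E'
from h import *
import pickle
from scipy.optimize import least_squares
c=pickle.load(open("w4.pkl","rb"));f=lambda a:np.array(a,float)/1.5625-.18
def fit(m,uv,g):
    m=np.array(m,float)
    def pts(p):
        k,s=np.cos(p[2]),np.sin(p[2]);return np.c_[p[0]+k*m[:,0]-s*m[:,1],p[1]+s*m[:,0]+k*m[:,1],m[:,2]]
    q=least_squares(lambda p:(w2p(pts(p),c=c)-f(uv)).ravel(),g);return q.x.round(3),np.degrees(q.x[2]).round(2),q.fun.round(1)
print("plate",fit([(-59,89,14),(59,89,14),(59,-89,14),(-59,-89,14)],[(315,50),(480,50),(474,292),(325,292)],[528,192,-.2]))
print("bar",fit([(-7,40,40),(7,40,40),(7,-40,40),(-7,-40,40)],[(388,117),(406,117),(406,232),(388,232)],[528,192,-.2]))
o=r.get_obs();print(o["eef_pos"])
E
```

```text
plate (array([ 5.26383e+02,  1.95195e+02, -2.12000e-01]), np.float64(-12.13), array([ 0.3,  0.3, -0. , -0.3, -0.5, -0.2,  0.1,  0.2]))
bar (array([ 5.25621e+02,  1.95548e+02, -2.19000e-01]), np.float64(-12.53), array([-0.8, -0.7,  0.8, -0.7,  0.5,  0.8, -0.5,  0.7]))
[513.6873933  122.75656918 178.51190238]
```

Request:
apply_moves:
  plan:
    - [18,-1,15,0,0,0]
    - [40,-2,45,0,0,0]
    - [60,-3,75,0,0,0]
    - [70,-3.3,108,0,0,0]
    - [73,-3.3,130,0,0,0]

```text
time_s: 16.43
eef_pos: [525.1, 196.4, 46.0]
tcp_rot: [[0.214, 0.977, -0.002], [0.977, -0.214, 0.0], [-0.0, -0.002, -1.0]]
ft_force: [-0.5, -0.9, -0.1]
gripper_width: 0.498
finger_force: 0.0
```

Request:
apply_moves:
  plan:
    - [0,0,10,0,0,0]
    - [0,0,20,0,0,0]
    - [0,0,29,0,0,0]
    - [0,0,36,0,0,0]
    - [0,0,40,0,0,0]

```text
time_s: 16.85
eef_pos: [526.3, 195.3, 8.7]
tcp_rot: [[0.215, 0.977, 0.001], [0.977, -0.215, 0.0], [0.0, 0.001, -1.0]]
ft_force: [0.1, 0.2, 0.1]
gripper_width: 0.499
finger_force: 0.0
```

Request:
apply_moves:
  plan:
    - [0,0,3,0,0,0]
    - [0,0,6,0,0,0]
    - [0,0,8,0,0,0]
    - [0,0,8,0,0,0]
    - [0,0,8,0,0,0]

```text
time_s: 17.27
eef_pos: [526.0, 195.8, 0.9]
tcp_rot: [[0.214, 0.977, 0.0], [0.977, -0.214, 0.0], [0.0, 0.0, -1.0]]
ft_force: [0.7, 0.1, 0.4]
gripper_width: 0.499
finger_force: 0.0
```

Request:
apply_moves:
  plan:
    - [0,0,0,0,0,0]
    - [0,0,0,0,0,0]
    - [0,0,0,0,0,0]
    - [0,0,0,0,0,0]
    - [0,0,0,0,0,0]
  fingers: 0.02
  force: 35

```text
time_s: 17.68
eef_pos: [525.9, 195.8, 0.8]
tcp_rot: [[0.214, 0.977, 0.0], [0.977, -0.214, 0.0], [0.0, 0.0, -1.0]]
ft_force: [0.3, -0.0, -0.5]
gripper_width: 0.179
finger_force: 0.0
```

Request:
apply_moves:
  plan:
    - [0,0,0,0,0,0]
    - [0,0,0,0,0,0]
    - [0,0,0,0,0,0]
    - [0,0,0,0,0,0]
    - [0,0,0,0,0,0]

```text
time_s: 18.1
eef_pos: [525.9, 195.7, 0.7]
tcp_rot: [[0.214, 0.977, 0.0], [0.977, -0.214, 0.0], [0.0, 0.0, -1.0]]
ft_force: [-0.1, -0.8, 1.3]
gripper_width: 0.147
finger_force: 35.0
```

```bash
python3 - <<'E'
from h import *
plan([(554.6,-146.8,120,14.1,.75)],(np.array([526,195.7,120.5]),tR(-12.4)))
E
```

```text
call [-109.0, 34.0, 0.0] [0.0, 0.0, -8.8] -> [536.0, 82.0, 120.0]
call [-114.0, 17.0, 0.0] [0.0, 0.0, -8.8] -> [546.0, -33.0, 120.0]
call [-114.2, -1.4, 0.5] [0.0, 0.0, -8.9] -> [555.0, -147.0, 120.0]
```

Request:
apply_moves:
  plan:
    - [0,0,-4,0,0,0]
    - [0,0,-14,0,0,0]
    - [0,0,-32,0,0,0]
    - [0,0,-55,0,0,0]
    - [0,0,-75,0,0,0]

```text
time_s: 18.52
eef_pos: [525.6, 195.7, 77.0]
tcp_rot: [[0.214, 0.977, -0.0], [0.977, -0.214, 0.0], [-0.0, -0.0, -1.0]]
ft_force: [0.3, -1.1, -2.7]
gripper_width: 0.144
finger_force: 35.0
```

Request:
apply_moves:
  plan:
    - [0,0,-18,0,0,0]
    - [0,0,-32,0,0,0]
    - [0,0,-40,0,0,0]
    - [0,0,-45,0,0,0]
    - [0,0,-45,0,0,0]

```text
time_s: 18.93
eef_pos: [526.2, 195.8, 121.7]
tcp_rot: [[0.214, 0.977, 0.002], [0.977, -0.214, 0.0], [0.001, 0.002, -1.0]]
ft_force: [1.1, -0.4, -1.0]
gripper_width: 0.145
finger_force: 35.0
```

Request:
apply_moves:
  plan:
    - [-16,5,0,0,0,-1.5]
    - [-36,12,0,0,0,-3]
    - [-60,19,0,0,0,-5]
    - [-84,26,0,0,0,-7]
    - [-109,34,0,0,0,-8.8]

```text
time_s: 19.35
eef_pos: [534.5, 81.2, 119.4]
tcp_rot: [[0.06, 0.998, -0.003], [0.998, -0.06, 0.0], [-0.0, -0.003, -1.0]]
ft_force: [-0.8, 0.0, -3.2]
gripper_width: 0.144
finger_force: 35.0
```

Request:
apply_moves:
  plan:
    - [-23,3,0,0,0,-2]
    - [-46,7,0,0,0,-4]
    - [-69,10,0,0,0,-5.5]
    - [-92,14,0,0,0,-7]
    - [-114,17,0,0,0,-8.8]

```text
time_s: 19.77
eef_pos: [544.7, -34.0, 119.4]
tcp_rot: [[-0.092, 0.996, -0.002], [0.996, 0.092, 0.0], [0.001, -0.002, -1.0]]
ft_force: [0.3, 1.0, -2.1]
gripper_width: 0.145
finger_force: 35.0
```

Request:
apply_moves:
  plan:
    - [-25,0,0,0,0,-2]
    - [-50,0,0,0,0,-4]
    - [-77,-1,0,0,0,-6]
    - [-99,-1,0,0,0,-8]
    - [-114,-1.4,0,0,0,-8.9]

```text
time_s: 20.18
eef_pos: [553.9, -148.6, 119.2]
tcp_rot: [[-0.244, 0.97, -0.002], [0.97, 0.244, 0.0], [0.001, -0.002, -1.0]]
ft_force: [0.3, 0.6, -2.3]
gripper_width: 0.145
finger_force: 35.0
```

Request:
apply_moves:
  plan:
    - [0,0,8,0,0,0]
    - [0,0,18,0,0,0]
    - [0,0,28,0,0,0]
    - [0,0,36,0,0,0]
    - [0,0,40,0,0,0]

```text
time_s: 20.6
eef_pos: [553.0, -144.8, 78.4]
tcp_rot: [[-0.245, 0.969, -0.004], [0.969, 0.245, 0.002], [0.003, -0.003, -1.0]]
ft_force: [1.0, 0.9, -1.6]
gripper_width: 0.145
finger_force: 35.0
```

Request:
apply_moves:
  plan:
    - [0,0,4,0,0,0]
    - [0,0,10,0,0,0]
    - [0,0,16,0,0,0]
    - [0,0,20,0,0,0]
    - [0,0,20,0,0,0]

```text
time_s: 21.02
eef_pos: [553.9, -146.1, 59.7]
tcp_rot: [[-0.244, 0.97, -0.002], [0.97, 0.244, 0.001], [0.001, -0.001, -1.0]]
ft_force: [-0.5, -0.4, -2.5]
gripper_width: 0.143
finger_force: 35.0
```

```bash
python3 - <<'E'
from h import *
im=read_camera("top");o=r.get_obs()
print(o["eef_pos"],o["time_s"],np.degrees(np.arctan2(o["tcp_rot"][1][1],o["tcp_rot"][0][1])),o["ft_force"])
np.save("top2.npy",im)
im2=read_camera("wrist")
cc=im[130:230,255:345]; cv2.imwrite("pics/t2.png",cv2.resize(cc,(540,600),interpolation=cv2.INTER_CUBIC))
cv2.imwrite("pics/w5.png",cv2.resize(im2,(800,600)))
c=cal("top");a=.246;M=np.array([[np.cos(a),-np.sin(a)],[np.sin(a),np.cos(a)]])
for C in([552.2,-149.7],):
    for z,n in((46,"rim"),(59+14-6+7,"lid plate top z74")):
        P=[list(np.array(C)+M@q)+[z] for q in[(59,89),(59,-89),(-59,-89),(-59,89)]]
        print(n,((w2p(P,c=c)-[255,130])*6).round(0).tolist())
E
```

```text
[ 554.27079971 -146.33518498   60.19531583] 21.0667 14.140523213526905 [ 0.58814363 -0.08960105 -1.56988522]
rim [[57.0, 214.0], [415.0, 106.0], [498.0, 338.0], [134.0, 450.0]]
lid plate top z74 [[57.0, 198.0], [423.0, 88.0], [508.0, 325.0], [136.0, 439.0]]
```

View pics/t2.png

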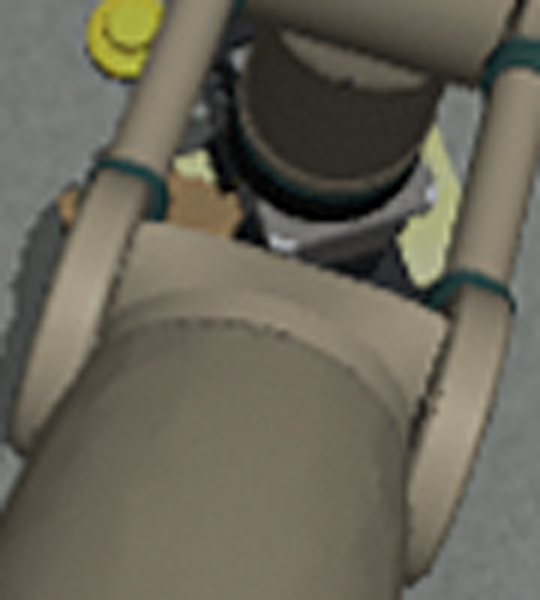

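The arm hides the case from the top camera, so I'll seat the lid by feel. Seated should read z ≈ 38.7.

Request:
apply_moves:
  plan:
    - [0,0,3,0,0,0]
    - [0,0,6,0,0,0]
    - [0,0,9,0,0,0]
    - [0,0,11,0,0,0]
    - [0,0,11,0,0,0]

```text
time_s: 21.53
eef_pos: [554.2, -146.4, 49.1]
tcp_rot: [[-0.244, 0.97, -0.001], [0.97, 0.244, 0.0], [0.001, -0.001, -1.0]]
ft_force: [-0.9, 0.6, -1.8]
gripper_width: 0.147
finger_force: 35.0
```

Request:
apply_moves:
  plan:
    - [0,0,1,0,0,0]
    - [0,0,2,0,0,0]
    - [0,0,3,0,0,0]
    - [0,0,4,0,0,0]
    - [0,0,4,0,0,0]

```text
time_s: 21.95
eef_pos: [554.4, -146.5, 45.5]
tcp_rot: [[-0.244, 0.97, -0.0], [0.97, 0.244, 0.0], [0.0, -0.0, -1.0]]
ft_force: [-0.5, 0.4, -1.5]
gripper_width: 0.146
finger_force: 35.0
```

Request:
apply_moves:
  plan:
    - [0,0,0.5,0,0,0]
    - [0,0,1,0,0,0]
    - [0,0,1.5,0,0,0]
    - [0,0,2,0,0,0]
    - [0,0,2,0,0,0]

```text
time_s: 22.37
eef_pos: [554.5, -146.5, 43.6]
tcp_rot: [[-0.244, 0.97, -0.0], [0.97, 0.244, 0.0], [0.0, -0.0, -1.0]]
ft_force: [-0.3, -0.0, -2.2]
gripper_width: 0.147
finger_force: 35.0
```

The lip has entered (3 mm below the rim level with no contact). Continuing.

Request:
apply_moves:
  plan:
    - [0,0,0.7,0,0,0]
    - [0,0,1.4,0,0,0]
    - [0,0,2.1,0,0,0]
    - [0,0,3,0,0,0]
    - [0,0,3,0,0,0]

```text
time_s: 22.78
eef_pos: [554.4, -146.5, 40.4]
tcp_rot: [[-0.244, 0.97, -0.0], [0.97, 0.244, 0.0], [0.0, -0.0, -1.0]]
ft_force: [-0.3, 0.2, -3.0]
gripper_width: 0.147
finger_force: 35.0
```

Request:
apply_moves:
  plan:
    - [0,0,0.4,0,0,0]
    - [0,0,0.8,0,0,0]
    - [0,0,1.2,0,0,0]
    - [0,0,1.5,0,0,0]
    - [0,0,1.5,0,0,0]

```text
time_s: 23.2
eef_pos: [554.6, -146.5, 39.1]
tcp_rot: [[-0.244, 0.97, -0.0], [0.97, 0.244, 0.0], [0.0, -0.0, -1.0]]
ft_force: [0.3, -0.5, -3.5]
gripper_width: 0.145
finger_force: 35.0
```

Request:
apply_moves:
  plan:
    - [0,0,0.2,0,0,0]
    - [0,0,0.4,0,0,0]
    - [0,0,0.6,0,0,0]
    - [0,0,0.8,0,0,0]
    - [0,0,0.8,0,0,0]

```text
time_s: 23.62
eef_pos: [554.6, -146.5, 38.7]
tcp_rot: [[-0.244, 0.97, 0.0], [0.97, 0.244, -0.0], [-0.0, 0.0, -1.0]]
ft_force: [-0.8, -0.0, 0.3]
gripper_width: 0.147
finger_force: 35.0
```

Request:
apply_moves:
  plan:
    - [0,0,0,0,0,0]
    - [0,0,0,0,0,0]
    - [0,0,0,0,0,0]
    - [0,0,0,0,0,0]
    - [0,0,0,0,0,0]
  fingers: 0.42

```text
time_s: 24.03
eef_pos: [554.7, -146.6, 38.4]
tcp_rot: [[-0.244, 0.97, 0.0], [0.97, 0.244, 0.0], [-0.0, 0.0, -1.0]]
ft_force: [0.7, 0.1, 0.3]
gripper_width: 0.413
finger_force: 0.0
```

Request:
apply_moves:
  plan:
    - [0,0,-3,0,0,0]
    - [0,0,-12,0,0,0]
    - [0,0,-30,0,0,0]
    - [0,0,-55,0,0,0]
    - [0,0,-75,0,0,0]

```text
time_s: 24.45
eef_pos: [554.9, -146.6, 115.3]
tcp_rot: [[-0.244, 0.97, 0.001], [0.97, 0.244, -0.0], [-0.001, 0.001, -1.0]]
ft_force: [0.9, 0.1, 0.1]
gripper_width: 0.42
finger_force: 0.0
```

```bash
python3 - <<'E'
from h import *
o=r.get_obs();print(o["eef_pos"],o["gripper_width"])
plan([(458.6,-171,95,14.1)],(np.array([554.6,-146.5,113.5]),tR(14.1)))
E
```

```text
[ 554.91770856 -146.63244546  115.29227384] 0.42047950563457104
call [-0.4, -99.1, 18.5] [0.0, 0.0, 0.0] -> [459.0, -171.0, 95.0]
```

Request:
apply_moves:
  plan:
    - [0,-15,0,0,0,0]
    - [0,-40,3,0,0,0]
    - [0,-65,8,0,0,0]
    - [0,-88,14,0,0,0]
    - [0,-99,18.5,0,0,0]

```text
time_s: 24.87
eef_pos: [456.0, -170.7, 95.2]
tcp_rot: [[-0.244, 0.97, -0.001], [0.97, 0.244, 0.0], [0.0, -0.001, -1.0]]
ft_force: [0.4, 0.5, 0.0]
gripper_width: 0.418
finger_force: 0.0
```

Request:
apply_moves:
  plan:
    - [0,0,2,0,0,0]
    - [0,0,5,0,0,0]
    - [0,0,10,0,0,0]
    - [0,0,15,0,0,0]
    - [0,0,20,0,0,0]

```text
time_s: 25.28
eef_pos: [459.7, -170.7, 74.4]
tcp_rot: [[-0.245, 0.97, 0.001], [0.97, 0.245, 0.0], [-0.0, 0.001, -1.0]]
ft_force: [0.4, -0.3, 0.2]
gripper_width: 0.421
finger_force: 0.0
```

Request:
apply_moves:
  plan:
    - [0,0,6,0,0,0]
    - [0,0,12,0,0,0]
    - [0,0,18,0,0,0]
    - [0,0,24,0,0,0]
    - [0,0,28,0,0,0]

```text
time_s: 25.7
eef_pos: [458.3, -170.5, 45.8]
tcp_rot: [[-0.244, 0.97, -0.001], [0.97, 0.244, 0.001], [0.001, -0.001, -1.0]]
ft_force: [0.2, -0.5, -0.6]
gripper_width: 0.42
finger_force: 0.0
```

Request:
apply_moves:
  plan:
    - [0,0,0,0,0,0]
    - [0,0,0,0,0,0]
    - [0,0,0,0,0,0]
    - [0,0,0,0,0,0]
    - [0,0,0,0,0,0]
  fingers: 0.05
  force: 30

```text
time_s: 26.12
eef_pos: [458.7, -170.9, 47.1]
tcp_rot: [[-0.244, 0.97, 0.0], [0.97, 0.244, -0.0], [-0.0, 0.0, -1.0]]
ft_force: [-0.0, -0.0, 0.1]
gripper_width: 0.16
finger_force: 30.0
```

Request:
apply_moves:
  plan:
    - [0,0,0,0,0,0]
    - [0,0,0,0,0,0]
    - [0,0,0,0,0,0]
    - [0,0,0,0,0,0]
    - [0,0,0,0,0,0]

```text
time_s: 26.53
eef_pos: [458.7, -170.9, 47.1]
tcp_rot: [[-0.244, 0.97, 0.0], [0.97, 0.244, -0.0], [-0.0, 0.0, -1.0]]
ft_force: [-0.7, -0.5, 2.7]
gripper_width: 0.162
finger_force: 30.0
```

Request:
apply_moves:
  plan:
    - [0,3,0,0,0,0]
    - [0,7,0,0,0,0]
    - [0,11,0,0,0,0]
    - [0,14,0,0,0,0]
    - [0,17,0,0,0,0]

```text
time_s: 26.95
eef_pos: [473.8, -167.1, 46.9]
tcp_rot: [[-0.246, 0.969, -0.004], [0.969, 0.246, -0.001], [-0.0, -0.004, -1.0]]
ft_force: [-9.2, -4.7, 6.9]
gripper_width: 0.158
finger_force: 30.0
```

Request:
apply_moves:
  plan:
    - [0,2,0,0,0,0]
    - [0,4,0,0,0,0]
    - [0,6,0,0,0,0]
    - [0,8,0,0,0,0]
    - [0,9,0,0,0,0]

```text
time_s: 27.37
eef_pos: [484.7, -164.3, 47.0]
tcp_rot: [[-0.244, 0.97, 0.001], [0.97, 0.244, 0.0], [-0.0, 0.001, -1.0]]
ft_force: [-0.8, -0.9, 3.7]
gripper_width: 0.161
finger_force: 30.0
```

Request:
apply_moves:
  plan:
    - [0,0.5,0,0,0,0]
    - [0,1,0,0,0,0]
    - [0,1.5,0,0,0,0]
    - [0,2,0,0,0,0]
    - [0,2,0,0,0,0]

```text
time_s: 27.78
eef_pos: [485.3, -164.1, 47.0]
tcp_rot: [[-0.245, 0.97, -0.001], [0.97, 0.245, -0.001], [-0.0, -0.001, -1.0]]
ft_force: [-1.1, -2.0, 5.8]
gripper_width: 0.163
finger_force: 30.0
```

Request:
apply_moves:
  plan:
    - [0,0.5,0,0,0,0]
    - [0,1,0,0,0,0]
    - [0,1.5,0,0,0,0]
    - [0,2,0,0,0,0]
    - [0,2,0,0,0,0]

```text
time_s: 28.2
eef_pos: [485.2, -164.1, 47.0]
tcp_rot: [[-0.245, 0.969, -0.005], [0.969, 0.245, -0.001], [-0.0, -0.005, -1.0]]
ft_force: [-5.9, -4.0, 8.7]
gripper_width: 0.162
finger_force: 30.0
```

Request:
apply_moves:
  plan:
    - [0,-0.5,0,0,0,0]
    - [0,-1,0,0,0,0]
    - [0,-1,0,0,0,0]
    - [0,-1,0,0,0,0]
    - [0,-1,0,0,0,0]
  fingers: 0.42

```text
time_s: 28.62
eef_pos: [486.7, -163.3, 46.5]
tcp_rot: [[-0.244, 0.97, -0.0], [0.97, 0.244, 0.001], [0.001, -0.0, -1.0]]
ft_force: [-0.2, 0.3, -0.5]
gripper_width: 0.415
finger_force: 0.0
```

Request:
apply_moves:
  plan:
    - [0,0,-3,0,0,0]
    - [0,0,-12,0,0,0]
    - [0,0,-30,0,0,0]
    - [0,0,-60,0,0,0]
    - [0,0,-90,0,0,0]

```text
time_s: 29.03
eef_pos: [486.1, -163.2, 137.9]
tcp_rot: [[-0.244, 0.97, -0.001], [0.97, 0.244, 0.001], [0.001, -0.001, -1.0]]
ft_force: [1.0, -0.6, 0.1]
gripper_width: 0.421
finger_force: 0.0
```

Request:
apply_moves:
  plan:
    - [-25,0,-20,0,0,0]
    - [-60,0,-35,0,0,0]
    - [-95,0,-40,0,0,0]
    - [-125,0,-40,0,0,0]
    - [-140,0,-40,0,0,0]

```text
time_s: 29.45
eef_pos: [522.1, -303.2, 178.2]
tcp_rot: [[-0.243, 0.97, 0.003], [0.97, 0.243, -0.003], [-0.004, 0.002, -1.0]]
ft_force: [-0.6, -0.1, -0.1]
gripper_width: 0.424
finger_force: 0.0
```

```bash
python3 - <<'E'
from h import *
o=r.get_obs();print(o["eef_pos"],o["time_s"])
c=cal("wrist");im=read_camera("wrist");import pickle;pickle.dump(c,open("w6.pkl","wb"))
cv2.imwrite("pics/w6.png",cv2.resize(im,(800,600),interpolation=cv2.INTER_CUBIC))
E
```

```text
[ 522.14409751 -303.17767521  178.19823129] 29.45
```

View pics/w6.png

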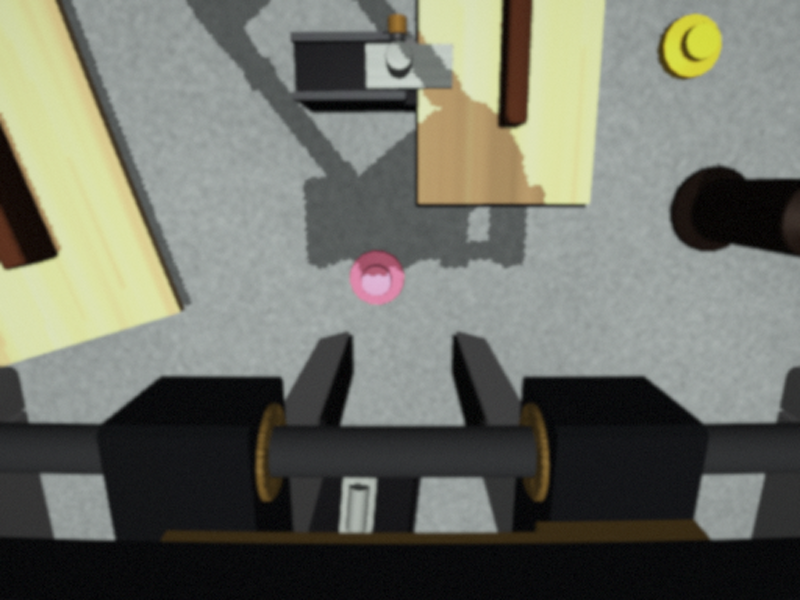

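The lid sits on the case with its edge at x=417, and the tongue reaches over it to x=453. That is about 23 mm, so the catch is home. Nothing is touching the gripper.

Request:
apply_moves:
  plan:
    - [0,0,0,0,0,0]
    - [0,0,0,0,0,0]
    - [0,0,0,0,0,0]
    - [0,0,0,0,0,0]
    - [0,0,0,0,0,0]

```text
time_s: 29.92
eef_pos: [520.7, -297.9, 177.0]
tcp_rot: [[-0.246, 0.969, -0.0], [0.969, 0.246, 0.0], [0.0, 0.0, -1.0]]
ft_force: [0.5, 0.3, -0.1]
gripper_width: 0.42
finger_force: 0.0
```

```bash
python3 -c "
from plant import close_job
print(close_job())"
```

```text
the job is handed in; nothing more can be done
None
```

The job is handed in at about 30 s, with no verdict returned: the clasp was laid gently on the pad, the lid went fully down on the rim by height and force, and the last picture shows the catch home over its edge, with the arm clear.

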